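Stack the second sample tray on the shaker and latch it

TASK

Lift the blue tray of sample jars by its handle, lower it level onto the blue tray on the shaker and feel for the sockets until all four corner lugs drop in and it sits fully home. Never force it down on the posts and never tip the jars; then turn the orange latch fully over the tray's front ledge, let go of everything, and leave everything else on the bench where it stands.

Things in the scene. Friction and masses are not known exactly. Their poses are not given: they have to be found in the camera images.
- handle (a point): Centre of the grey handle bar of the loose blue upper tray (0.5 to 0.7 kg with its four jars). The bar is 16 mm square in section, 130 mm long along this frame's y, on two uprights 120 mm apart. z is up. The tray's underside lies 98 mm below this point, its lug tips 110 mm below. Fully home, this point is 248 mm above the bench, straight above the lower tray's centre; lugs on the post tops: 260 mm.
- tray: The upper tray, origin under its centre at lug-tip level, axes as the handle's. 160 (x) by 200 (y) mm, walls 34 mm high. Four round lugs under its corners at x +-66, y +-86 mm: 12 mm long, 14 mm thick, the last 4 mm tapering to 11 mm. A ledge 50 mm wide (y), 6 mm thick, level with the underside, juts out at the middle of both long walls to x = +-96 mm. Half a turn makes no difference.
- shaker: Fixed white orbital shaker, housing 300 x 270 mm, 77 mm high, control panel on its front (-x of this frame). Origin on the bench, z up. Carries the blue lower tray, square to this frame. The drive stopped anywhere in its orbit: the lower tray's centre is up to 8 mm off this origin in x and in y, not reported. It yields only to sideways pushes over 20 N, and no farther than 9 mm from the origin.
- post_level (a point): Fixed point 150 mm straight above the shaker's origin, axes as the shaker's: mean place of the lower tray's centre, at the height of the flat tops of its four corner posts. Posts are 28 mm square, each with a 16 mm square socket at least 15 mm deep in its top, sockets at x +-66, y +-86 mm from the lower tray's centre. The lower tray is 160 (x) by 200 (y) mm; jars in it stay below the post tops.
- latch_mean (a point): Fixed point of the shaker, axes as the shaker's: mean place of the orange latch's pivot, at a height to pinch the stud (190 mm above the bench). The true pivot moves with the lower tray: 118 mm from its centre towards -x. The latch's upright round thumb stud, 12 mm thick, stands on the latch bar 30 mm from the pivot, up to 200 mm above the bench; the bar's top is at 165 mm. The stud is one piece with the bar and turns with it.
- latch (a joint): Orange flat bar latch, 60 x 12 mm, turning level about its middle. Radians: at 0 (open) it lies along the tray's front edge with its stud end towards +y of the shaker; grows counter-clockwise seen from above to the stop at 1.6; at pi/2 the stud points to -x, away from the tray, and the plain end lies over the seated upper tray's ledge. Starts at 0 to 0.3; needs about 1.5 N at the stud, stays where left.
- volumetric: Round flask with red contents and a long neck, 68 mm wide, 166 mm high; leave alone. Origin under its centre.
- beaker: Empty glass beaker, 66 mm wide, 85 mm high, between robot, shaker and tray; leave alone. Origin under its centre.
- spare_jar: Single amber jar with white lid, 39 mm wide, 50 mm high, standing on the bench; leave alone. Origin under its centre.
- washbottle: White wash bottle with red cap and spout, 68 mm wide, about 190 mm high; leave alone. Origin under its centre.
- jar_a: Loose closed amber jar with white lid, 39 mm wide, 50 mm high, standing in a corner compartment of the upper tray (compartment about 75 x 63 mm). Origin under its centre.
- jar_b: Loose closed amber jar with white lid, 39 mm wide, 50 mm high, standing in a corner compartment of the upper tray (compartment about 75 x 63 mm). Origin under its centre.
- jar_c: Loose closed amber jar with white lid, 39 mm wide, 50 mm high, standing in a corner compartment of the upper tray (compartment about 75 x 63 mm). Origin under its centre.
- jar_d: Loose closed amber jar with white lid, 39 mm wide, 50 mm high, standing in a corner compartment of the upper tray (compartment about 75 x 63 mm). Origin under its centre.
There are look-alikes about, which are no part of the job. Leave any pink look-alike of the jar_a alone.

How it is judged:
By the outcome, as a careful person would: the job done as asked, in the order asked, and still so for the second after the job is handed in, with the robot touching nothing.
It also fails if it takes over 72 s, if anything falls off the work surface, if the arm or the gripper's body presses on something with over 40 N, if the wrist force passes 120 N, or if a joint passes its speed limit or range.

ROBOT

A 7-joint arm with a two-finger parallel gripper is mounted at the origin on the work surface. World frame = base frame: x ahead of the robot, y to its left, z up, the work surface at z = 0. Lengths are in m, angles in rad, forces in N, time in s.
With the tool pointing down it reaches from about 0.4 to 0.85 m from the base axis. Payload 10.4 kg.
Tool frame: the origin (TCP) lies between the finger pads; the fingertips stand 19 mm ahead of it and the grasp point (between the pads) is the TCP; z points along the fingers, y is the direction in which the jaws open and shut (so a half turn about z gives the same grasp; the last joint's range is limited). The gripper opens to 85 mm and grips with 20 to 120 N. Pads are 22 mm wide; open, the fingers measure 114 mm over their backs; the gripper's body (76 mm by 85 mm) begins 54 mm behind the grasp point. The pads swing forward as they close: fully open they stand 13 mm farther back than shut.
Start: joints at [-1.211, 0.332, -0.065, 1.46, 0.022, 1.35, -0.088], TCP at [0.233, 0.58, 0.25] pointing down, gripper open.
Joint ranges: [-2.6, 2.6], [-0.5, 2.12], [-1.47, 1.34], [0.16, 2.42], [-1.27, 4.41], [0.06, 2.06], [-2.6, 2.6]. Speed limits (rad/s): [2.22, 2.22, 2.79, 2.79, 3.14, 3.14, 3.14].

INTERFACE

Orientations are given as a unit quaternion [x, y, z, w].
In Python, from workcell import manip gives the robot as it stands.
- The arm moves only by the shell command python3 -m jog 'ROWS' [FORCE]. ROWS is JSON, a list of rows, each an object with "offset": the shift along the tool's x, y, z as a fraction of full scale, a list of three; "rotation": the turn, a rotation vector about the tool's x, y, z as a fraction of full scale, a list of three; "fingers": the opening, from -1 (shut) to 1 (fully open), so that 0 is half open. A call has 1 to 8 rows; each row shifts and turns the commanded pose from where the row before left it, along the tool's axes as they then stand; what a row does not reach is not made up. Full scale, the value 1, is 0.15 m for a shift and 2 rad for a turn. A row lasts 1/8 s, in which the tool goes at most 62.5 mm and 10.7 degrees, less where a joint would pass 70% of its speed; a pose out of reach is approached as far as the arm can. A call with a number of a shift or a turn outside -1 to 1 is refused whole. A call with a gripper value outside its range is refused whole. The fingers move at their own pace and stop on an object; FORCE is the grip in N (left out, the last holds). Time passes only in rows, so rows that do not move let the fingers close. It gives the time, the measured TCP pose, the force and the opening at its end, in the units of the state.
- manip.get_obs(): the state, without advancing time (a new reading comes with each control period).
- manip.camera(name): name is "scene" or "top" or "wrist"; returns the picture (480x640x3 uint8, red, green, blue); there is no depth.
- manip.camera_info(name): a dict with "mtx" (3x3 intrinsics, pixels), "xyz" and "rotation" of the camera in the world. Camera axes: x right, y down, z forward; pixel columns grow to the right and rows downward; lengths in m; the calibration is good to about 2 mm. A picture is of the moment at which its call begins: read the wrist's pose just before it. camera_info takes no time and is no camera call; for the wrist camera it gives the pose at the moment of the call.
- manip.hand_in(): hands the job in, once; it reports no verdict.
Trained networks look in the newest picture that a camera, given by its name, has taken for a name from the list of things; names that differ only in an ending like _2 or _b are one class to them, and where a whole thing is asked for, a point or a joint stands for the part that bears it (a point fixed in the world has none). Each returns a list of dicts, best first, with "conf" (0 to 1); they miss things now and then, are a little off and sometimes report something else, mostly with a low value. They report only what shows in the picture. A call takes as long as a camera call. They do not tell look-alikes from the thing itself.
- manip.recognise(camera, query): "bbox" ([left, top, right, bottom] in pixels, round what is visible of it).
The state is a dict: "clock": time; "joint_pos": joint angles; "joint_velocities": joint speeds; "tau": joint torques, N m; "position": TCP position; "ee_rot": TCP orientation; "ft_force": force on the tool from outside, world axes, zero at the start; "torque": the same for the moment, N m; "grip_width": opening from 0.0 (shut) to 1.0 (fully open).
Only numpy, scipy, OpenCV 4.12 (cv2) and the standard library are available. Lean on these libraries where they do the work, as an engineer would, in place of code of your own. Each camera call takes 0.05 s, during which the arm holds its last target. There are 200 camera calls.

## Working session

There is one attempt and no reset: what is moved stays moved. The work goes in short steps, Python scripts to look and compute and a shell command to move; the robot and the scene stay as the last step left them, time stands still between calls to the robot, and variables do not carry over. Pictures are saved under pics/ and viewed, about 8 in all and at most 12, crops included, and the job is handed in when it is done.

```bash
ls; mkdir -p pics
python3 - <<'E'
from workcell import manip
import cv2,numpy as np
o=manip.get_obs(); print({k:np.round(v,3).tolist() for k,v in o.items()})
for c in("top","scene"):
    im=manip.camera(c); cv2.imwrite(f"pics/{c}0.png",im[:,:,::-1])
    i=manip.camera_info(c); print(c,{k:np.round(v,4).tolist() for k,v in i.items()})
    for q in ("handle","tray","shaker","latch","volumetric","beaker","washbottle","spare_jar"):
        print(q,[(np.round(d['bbox']).tolist(),round(d['conf'],2)) for d in manip.recognise(c,q)][:6])
E
```

```text
pics
{'clock': 0.0, 'joint_pos': [-1.211, 0.333, -0.065, 1.461, 0.022, 1.35, -0.088], 'joint_velocities': [-0.0, 0.0, 0.001, 0.001, 0.0, 0.003, -0.0], 'tau': [0.001, -62.545, 0.05, -39.162, 0.016, 0.01, 0.0], 'position': [0.233, 0.579, 0.25], 'ee_rot': [0.19, 0.982, -0.001, -0.0], 'ft_force': [0.071, -0.483, 0.513], 'torque': [0.054, 0.005, -0.078], 'grip_width': 1.0}
top {'mtx': [[483.9863, 0.0, 327.3934], [0.0, 483.9863, 240.9116], [0.0, 0.0, 1.0]], 'xyz': [0.4257, -0.0137, 1.3181], 'rotation': [-0.7015, 0.7107, -0.0346, 0.0402]}
handle [([384.0, 211.0, 468.0, 281.0], 0.89)]
tray [([386.0, 210.0, 467.0, 283.0], 0.56), ([441.0, 230.0, 459.0, 242.0], 0.47)]
shaker [([169.0, 162.0, 282.0, 286.0], 0.91)]
latch [([203.0, 266.0, 228.0, 277.0], 0.68), ([172.0, 161.0, 279.0, 282.0], 0.36)]
volumetric [([104.0, 295.0, 148.0, 322.0], 0.67), ([402.0, 224.0, 418.0, 234.0], 0.66)]
beaker [([314.0, 295.0, 343.0, 320.0], 0.92), ([443.0, 226.0, 460.0, 243.0], 0.75), ([170.0, 164.0, 278.0, 286.0], 0.35)]
washbottle [([500.0, 262.0, 547.0, 289.0], 0.63)]
spare_jar [([321.0, 190.0, 336.0, 211.0], 0.77)]
scene {'mtx': [[515.2602, 0.0, 326.9301], [0.0, 515.2602, 242.9692], [0.0, 0.0, 1.0]], 'xyz': [1.594, 0.2116, 0.9509], 'rotation': [0.5527, 0.7003, -0.3479, -0.2882]}
handle [([193.0, 235.0, 284.0, 299.0], 0.66), ([242.0, 265.0, 258.0, 288.0], 0.42)]
tray [([191.0, 233.0, 282.0, 300.0], 0.98), ([375.0, 229.0, 492.0, 375.0], 0.38)]
shaker [([374.0, 228.0, 494.0, 379.0], 0.97), ([160.0, 190.0, 186.0, 251.0], 0.72)]
latch [([424.0, 235.0, 446.0, 248.0], 0.69), ([373.0, 232.0, 490.0, 373.0], 0.4)]
volumetric [([204.0, 259.0, 221.0, 273.0], 0.65), ([511.0, 234.0, 540.0, 287.0], 0.57)]
beaker [([332.0, 230.0, 353.0, 264.0], 0.71), ([222.0, 247.0, 232.0, 260.0], 0.54)]
washbottle [([162.0, 198.0, 187.0, 252.0], 0.98)]
spare_jar [([313.0, 303.0, 326.0, 330.0], 0.66)]
```

Run:
```python
import cv2
a=cv2.imread("pics/top0.png")
t=cv2.resize(a[140:340,90:560],None,fx=1.7,fy=1.7,interpolation=cv2.INTER_CUBIC)
cv2.imwrite("pics/topcrop.png",t)
```

```text
(no output)
```

View pics/topcrop.png

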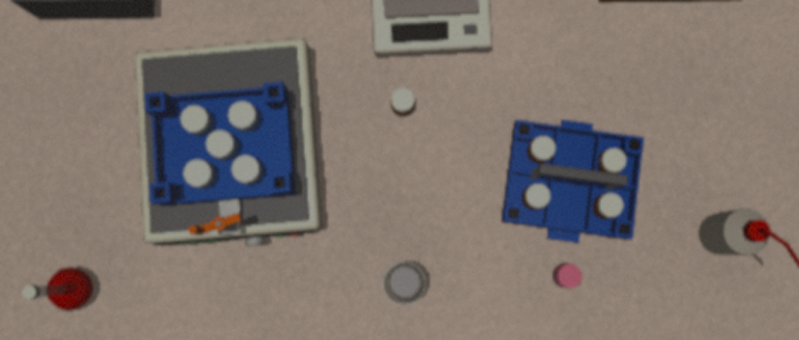

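View pics/scene0.png

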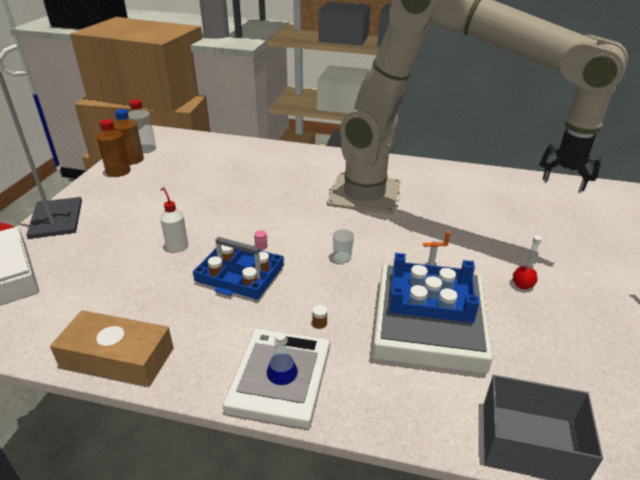

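The top picture shows one loose blue tray with a handle at about (427,246) and the shaker with the blue lower tray at about (220,225). Its orange latch is at about (217,271). A pink look-alike lies at about (424,302). I'll turn these pixels into positions next.

```bash
cat > h.py <<'E'
from workcell import manip
import numpy as np, cv2
from scipy.spatial.transform import Rotation as R
def rot(i):
    r=np.array(i['rotation'],float); return r if r.shape==(3,3) else R.from_quat(r).as_matrix()
def px2w(i,uv,z):
    uv=np.atleast_2d(uv).astype(float)
    d=(rot(i)@np.linalg.inv(i['mtx'])@np.c_[uv,np.ones(len(uv))].T).T
    p=np.array(i['xyz']); return p+d*((z-p[2])/d[:,2])[:,None]
def w2px(i,P):
    c=rot(i).T@(np.atleast_2d(P)-np.array(i['xyz'])).T; q=np.array(i['mtx'])@c; return (q[:2]/q[2]).T
def err(xyz=None,yaw=None):
    """tool-frame offset (fraction of 0.15) & rotvec (fraction of 2) to reach pos, tool down with jaw axis(y) at yaw"""
    o=manip.get_obs(); Rt=R.from_quat(o['ee_rot']); 
    if yaw is not None:
        y=np.array([np.cos(yaw),np.sin(yaw),0])
        if y@Rt.as_matrix()[:,1]<0: y=-y
        z=np.array([0,0,-1]); G=R.from_matrix(np.c_[np.cross(y,z),y,z]); rv=(Rt.inv()*G).as_rotvec()
        print("rot(frac)",np.round(rv/2,3),"deg",np.round(np.degrees(rv),2))
    if xyz is not None:
        d=np.array(xyz)-o['position']
        print("world mm",np.round(d*1000,1),"tool frac now",np.round(Rt.inv().apply(d)/.15,3), *( ["after rot",np.round(G.inv().apply(d)/.15,3)] if yaw is not None else []))
def st():
    o=manip.get_obs(); print("t",round(o['clock'],2),"p",np.round(o['position'],4),"F",np.round(o['ft_force'],1),"T",np.round(o['torque'],2),"g",round(o['grip_width'],3))
    return o
E
python3 - <<'E'
from h import *
i=manip.camera_info("top"); f=lambda L:np.array(L)/1.7+[90,140]
s=px2w(i,f([(157,102),(274,92),(280,182),(160,192)]),.15); print("sockets",s.round(3).tolist(),s.mean(0))
x=(s[0]+s[1]-s[2]-s[3]);y=(s[0]+s[3]-s[1]-s[2]); print("yaw",np.degrees(np.arctan2(x[1],x[0])),np.degrees(np.arctan2(-y[0],y[1])))
h=px2w(i,f([(540,170),(628,182)]),.118);d=h[0]-h[1];print("handle",h,h.mean(0),"len",np.linalg.norm(d),"yaw",np.degrees(np.arctan2(-d[0],d[1])))
t=px2w(i,f([(515,122),(643,137),(632,238),(503,223)]),.046);print("tray",t.mean(0))
x=(t[0]+t[1]-t[2]-t[3]);y=(t[0]+t[3]-t[1]-t[2]); print("yaw",np.degrees(np.arctan2(x[1],x[0])),np.degrees(np.arctan2(-y[0],y[1])))
sh=px2w(i,f([(137,55),(305,40),(318,228),(147,241)]),.077);print("shaker",sh.mean(0))
x=(sh[0]+sh[1]-sh[2]-sh[3]);y=(sh[0]+sh[3]-sh[1]-sh[2]); print("yaw",np.degrees(np.arctan2(x[1],x[0])),np.degrees(np.arctan2(-y[0],y[1])),np.linalg.norm(x)/2,np.linalg.norm(y)/2)
print("stud",px2w(i,f([(196,230)]),.2),"pivot",px2w(i,f([(218,224)]),.165),"beaker",px2w(i,f([(405,270)]),.08),"flask",px2w(i,f([(70,288)]),.04),px2w(i,f([(30,291)]),.16))
err(h.mean(0),np.radians(90-0)+0)
w=manip.camera_info("wrist");print(w['xyz'],rot(w).round(2))
E
```

```text
sockets [[0.656, 0.35, 0.15], [0.668, 0.181, 0.15], [0.537, 0.171, 0.15], [0.525, 0.343, 0.15]] [0.5964616 0.261122  0.15     ]
yaw 3.4805390194890946 4.076772966405198
handle [[ 0.55277384 -0.20485177  0.118     ]
 [ 0.53339933 -0.3327357   0.118     ]] [ 0.54308659 -0.26879374  0.118     ] len 0.12934322943454202 yaw -8.614841967442004
tray [ 0.54463913 -0.2672378   0.046     ]
yaw -8.40521317413872 -7.487458059963787
shaker [0.6098373  0.26465504 0.077     ]
yaw 4.060322388302479 3.9822157800875018 0.28915034230725273 0.2595146475716896
stud [[0.46840859 0.27760084 0.2       ]] pivot [[0.47774898 0.25591284 0.165     ]] beaker [[ 0.40927673 -0.00494994  0.08      ]] flask [[0.38761654 0.51303625 0.04      ]] [[0.38771993 0.51962763 0.16      ]]
rot(frac) [ 0.     0.    -0.191] deg [  0.     0.   -21.93]
world mm [ 309.6 -848.6 -132.3] tool frac now [-4.028 -4.477  0.882] after rot [-2.064 -5.657  0.882]
[0.15927008 0.60930637 0.37405067] [[ 0.37  0.88  0.29]
 [ 0.93 -0.36 -0.11]
 [ 0.    0.31 -0.95]]
```

```bash
python3 -m jog '[{"offset":[-0.34,-0.12,-0.125],"rotation":[0,0,0],"fingers":1},{"offset":[-0.34,-0.12,-0.125],"rotation":[0,0,0],"fingers":1},{"offset":[-0.34,-0.12,-0.125],"rotation":[0,0,0],"fingers":1},{"offset":[-0.34,-0.12,-0.125],"rotation":[0,0,0],"fingers":1},{"offset":[-0.34,-0.12,-0.125],"rotation":[0,0,0],"fingers":1},{"offset":[-0.34,-0.12,-0.125],"rotation":[0,0,0],"fingers":1},{"offset":[-0.34,-0.12,-0.125],"rotation":[0,0,0],"fingers":1},{"offset":[-0.34,-0.12,-0.125],"rotation":[0,0,0],"fingers":1}]'
python3 -m jog '[{"offset":[0,0,0],"rotation":[0,0,0.08],"fingers":1},{"offset":[0,0,0],"rotation":[0,0,0.08],"fingers":1},{"offset":[0,0,0],"rotation":[0,0,0.08],"fingers":1},{"offset":[0,0,0],"rotation":[0,0,0.08],"fingers":1},{"offset":[0,0,0],"rotation":[0,0,0.08],"fingers":1},{"offset":[0,0,0],"rotation":[0,0,0.08],"fingers":1},{"offset":[0,0,0],"rotation":[0,0,0.08],"fingers":1}]'
python3 - <<'E'
from h import *
st(); i=manip.camera_info("wrist"); im=manip.camera("wrist"); cv2.imwrite("pics/w1.png",im[:,:,::-1]); np.save("w1.npy",i,allow_pickle=True)
print(np.array(i['mtx']).round(1).tolist(), i['xyz'])
err((0.56,.29,.4),np.radians(4))
for q in("latch","shaker"): print(q,manip.recognise("wrist",q)[:2])
E
```

```text
clock: 1.9
position: [0.5592, 0.2925, 0.4012]
ee_rot: [0.19, 0.982, 0.0, 0.0]
ft_force: [0.4, 1.4, 0.5]
grip_width: 0.995
clock: 2.78
position: [0.5581, 0.2939, 0.4003]
ee_rot: [0.685, 0.729, 0.0, -0.0]
ft_force: [-0.3, -0.5, 0.9]
grip_width: 0.996
t 2.77 p [0.5581 0.2939 0.4003] F [-0.3 -0.5  0.9] T [ 0.04  0.01 -0.02] g 0.996
[[397.6, 0.0, 321.6], [0.0, 397.6, 240.9], [0.0, 0.0, 1.0]] [0.55216517 0.37263972 0.52403988]
rot(frac) [-0.    -0.    -0.007] deg [-0.   -0.01 -0.85]
world mm [ 1.9 -3.9 -0.3] tool frac now [-0.026  0.011  0.002] after rot [-0.027  0.011  0.002]
latch [{'bbox': [207.5, 201.6, 251.3, 265.1], 'conf': 0.85}]
shaker [{'bbox': [209.7, 82.9, 508.4, 321.8], 'conf': 0.97}]
```

View pics/w1.png

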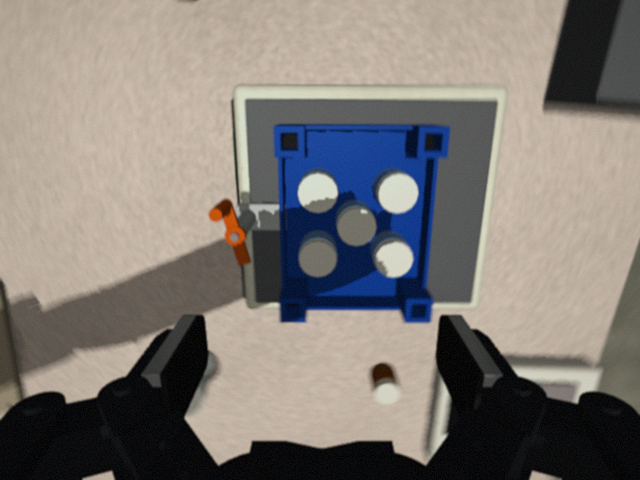

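The picture shows sockets near (289,141), (432,142), (416,310) and (292,309). The latch pivot is at (235,237), and its stud at about (217,213) points up (+y) and slightly left (-x).

Run:
```python
from h import *
i=np.load("w1.npy",allow_pickle=True).item(); im=cv2.imread("pics/w1.png")
pts=[]
for u,v in((289,141),(432,142),(416,310),(292,309)):
    c=im[v-18:v+19,u-18:u+19]; m=(c[:,:,0]<60).astype(np.uint8)   # dark in blue channel
    n,l,s,ce=cv2.connectedComponentsWithStats(m); k=l[18,18]
    print("at",u,v,s[k].tolist(),ce[k].round(1), c[18,18], c[6,18]); pts.append((u-18+ce[k][0],v-18+ce[k][1]))
# full outer contour of the posts too
for P in (np.array(pts),np.array([(289.5,141),(432.5,142),(416.5,309.5),(292.5,308.5)])):
    s=px2w(i,P,.15);x=s[1]+s[2]-s[0]-s[3];y=s[0]+s[1]-s[2]-s[3]
    print(s.round(4).tolist(),s.mean(0),np.degrees(np.arctan2(x[1],x[0])),np.degrees(np.arctan2(-y[0],y[1])),np.linalg.norm(x)/2,np.linalg.norm(y)/2)
m=cv2.inRange(im,(0,40,150),(60,140,255)); 
print("pivot",px2w(i,[(235,237)],.168),"stud top",px2w(i,[(215,212)],.2))
v=im[95:335,265:465]; cv2.imwrite("pics/w1c.png",cv2.resize(im[100:330,195:460],None,fx=2.6,fy=2.6,interpolation=cv2.INTER_CUBIC))
```

```text
at 289 141 [10, 11, 16, 15, 226] [18. 18.] [29 28 30] [154  74  29]
at 432 142 [11, 11, 17, 15, 220] [19.  17.7] [17 20 16] [145  58  21]
at 416 310 [0, 0, 37, 37, 1051] [19.3 20.6] [60 27  8] [90 33  9]
at 292 309 [10, 12, 18, 15, 225] [18.2 18.7] [52 19  4] [53 19  4]
[[0.5243, 0.346, 0.15], [0.6558, 0.3536, 0.15], [0.6653, 0.1792, 0.15], [0.5341, 0.1746, 0.15]] [0.59485126 0.26332601 0.15      ] 2.6742642883286925 3.1905331443169245 0.1315089564745067 0.1731359411424495
[[0.5248, 0.346, 0.15], [0.6554, 0.3532, 0.15], [0.6639, 0.1828, 0.15], [0.5343, 0.1759, 0.15]] [0.59460249 0.26449489 0.15      ] 3.1164453348573895 3.0437156143184527 0.1303358544802924 0.17046835417963477
pivot [[0.47836216 0.25658564 0.168     ]] stud top [[0.46839487 0.28793469 0.2       ]]
```

View pics/w1c.png

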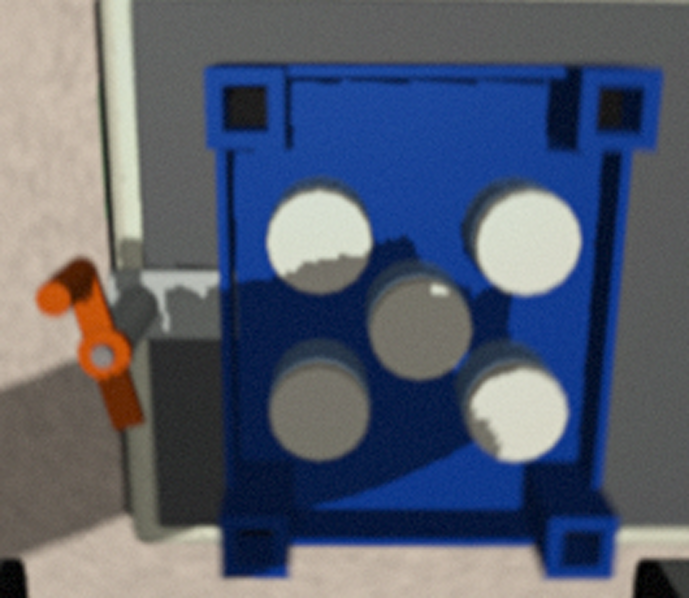

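```bash
python3 -m jog '[{"offset":[-0.36,-0.04,0.02],"rotation":[0,0,0],"fingers":1},{"offset":[-0.36,-0.04,0.02],"rotation":[0,0,0],"fingers":1},{"offset":[-0.36,-0.04,0.02],"rotation":[0,0,0],"fingers":1},{"offset":[-0.36,-0.04,0.02],"rotation":[0,0,0],"fingers":1},{"offset":[-0.36,-0.04,0.02],"rotation":[0,0,0],"fingers":1},{"offset":[-0.36,-0.04,0.02],"rotation":[0,0,0],"fingers":1},{"offset":[-0.36,-0.04,0.02],"rotation":[0,0,0],"fingers":1},{"offset":[-0.36,-0.04,0.02],"rotation":[0,0,0],"fingers":1}]'
python3 -m jog '[{"offset":[-0.36,-0.04,0.02],"rotation":[0,0,0],"fingers":1},{"offset":[-0.36,-0.04,0.02],"rotation":[0,0,0],"fingers":1},{"offset":[0,0,0],"rotation":[0,0,0.057],"fingers":1},{"offset":[0,0,0],"rotation":[0,0,0.057],"fingers":1},{"offset":[0,0,0],"rotation":[0,0,0],"fingers":1}]'
python3 - <<'E'
from h import *
i=np.load("w1.npy",allow_pickle=True).item()
P=np.array([(245,109),(619,109),(579,548),(257,548)])/2.6+[195,100]
s=px2w(i,P,.15)[:,:2]; M=np.array([(-66,86),(66,86),(66,-86),(-66,-86)])/1000.
r,rs=R.align_vectors(np.c_[s-s.mean(0),np.zeros(4)],np.c_[M,np.zeros(4)]); print("lower tray",s.mean(0),"yaw",r.as_euler('xyz',degrees=True),rs)
st(); i=manip.camera_info("wrist"); im=manip.camera("wrist"); cv2.imwrite("pics/w2.png",im[:,:,::-1]); np.save("w2.npy",i,allow_pickle=True)
E
```

```text
clock: 3.92
position: [0.5392, -0.1421, 0.3764]
ee_rot: [0.681, 0.732, 0.0, 0.0]
ft_force: [0.7, -0.4, -0.7]
grip_width: 1.001
clock: 4.55
position: [0.535, -0.249, 0.3702]
ee_rot: [0.76, 0.65, -0.0, -0.0]
ft_force: [-0.1, -0.2, -0.3]
grip_width: 1.0
lower tray [0.5954187  0.26332374] yaw [0.         0.         3.49809039] 0.0015781545709019535
t 4.55 p [ 0.535  -0.249   0.3702] F [-0.1 -0.2 -0.3] T [-0.04 -0.02 -0.03] g 1.0
```

View pics/w2.png

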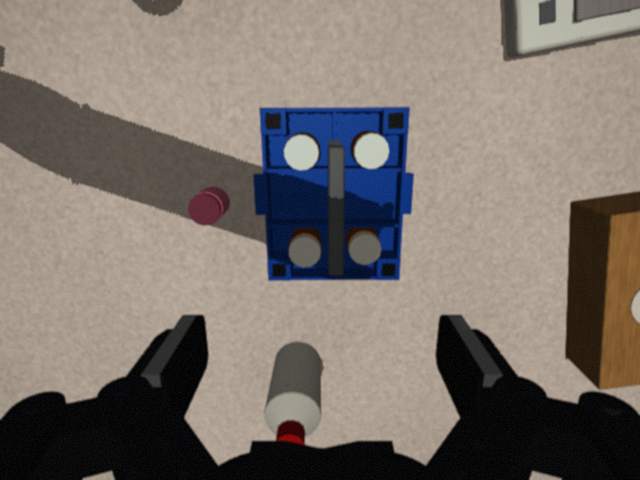

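Run:
```python
from h import *
i=np.load("w2.npy",allow_pickle=True).item()
s=px2w(i,[(261,108),(409,107),(401,279),(268,279)],.046);x=s[1]+s[2]-s[0]-s[3];y=s[0]+s[1]-s[2]-s[3]
print(s.mean(0),np.degrees(np.arctan2(x[1],x[0])),np.degrees(np.arctan2(-y[0],y[1])),np.linalg.norm(x)/2,np.linalg.norm(y)/2)
b=px2w(i,[(335.5,142),(337,275)],.118);d=b[0]-b[1];print(b.round(4),b.mean(0),np.linalg.norm(d),np.degrees(np.arctan2(-d[0],d[1])))
print("bottle cap",px2w(i,[(290,430)],.19))
c=(b.mean(0)[:2]+s.mean(0)[:2])/2; print(c); err((c[0],c[1],.112),np.radians(-8.2))
```

```text
[ 0.54674959 -0.26663564  0.046     ] -8.797074437989195 -8.542194000012953 0.16028359404671874 0.19866106883466778
[[ 0.5551 -0.1987  0.118 ]
 [ 0.5375 -0.3297  0.118 ]] [ 0.5462997  -0.26419533  0.118     ] 0.13224338090461324 -7.68822318778108
bottle cap [[ 0.47216119 -0.44973578  0.19      ]]
[ 0.54652465 -0.26541549]
rot(frac) [-0.    -0.    -0.006] deg [-0.   -0.   -0.67]
world mm [  11.5  -16.5 -258.3] tool frac now [-0.097  0.093  1.722] after rot [-0.098  0.092  1.722]
```

```bash
python3 -m jog '[{"offset":[-0.097,0.093,0.1],"rotation":[0,0,0],"fingers":1},{"offset":[0,0,0.3],"rotation":[0,0,0],"fingers":1},{"offset":[0,0,0.3],"rotation":[0,0,0],"fingers":1},{"offset":[0,0,0.3],"rotation":[0,0,0],"fingers":1},{"offset":[0,0,0.3],"rotation":[0,0,0],"fingers":1},{"offset":[0,0,0.25],"rotation":[0,0,0],"fingers":1},{"offset":[0,0,0.17],"rotation":[0,0,0],"fingers":1},{"offset":[0,0,0],"rotation":[0,0,0],"fingers":1}]' 60
python3 -m jog '[{"offset":[0,0,0],"rotation":[0,0,0],"fingers":-0.2},{"offset":[0,0,0],"rotation":[0,0,0],"fingers":-0.5},{"offset":[0,0,0],"rotation":[0,0,0],"fingers":-0.6},{"offset":[0,0,0],"rotation":[0,0,0],"fingers":-1},{"offset":[0,0,0],"rotation":[0,0,0],"fingers":-1},{"offset":[0,0,0],"rotation":[0,0,0],"fingers":-1}]' 60
```

```text
clock: 5.6
position: [0.5455, -0.2648, 0.1107]
ee_rot: [0.76, 0.65, -0.001, -0.002]
ft_force: [0.0, -1.3, 0.3]
grip_width: 0.998
clock: 6.35
position: [0.5465, -0.2656, 0.1129]
ee_rot: [0.761, 0.649, 0.0, -0.0]
ft_force: [-2.2, 1.4, 6.4]
grip_width: 0.172
```

```bash
python3 -m jog '[{"offset":[0,0,0],"rotation":[0,0,0],"fingers":-1},{"offset":[0,0,-0.03],"rotation":[0,0,0],"fingers":-1},{"offset":[0,0,-0.06],"rotation":[0,0,0],"fingers":-1},{"offset":[0,0,-0.1],"rotation":[0,0,0],"fingers":-1},{"offset":[0,0,-0.13],"rotation":[0,0,0],"fingers":-1},{"offset":[0,0,-0.1],"rotation":[0,0,0],"fingers":-1},{"offset":[0,0,-0.05],"rotation":[0,0,0],"fingers":-1},{"offset":[0,0,0],"rotation":[0,0,0],"fingers":-1}]' 80
python3 - <<'E'
from h import *
st(); im=manip.camera("wrist"); cv2.imwrite("pics/w3.png",im[:,:,::-1]); im=manip.camera("scene"); c=im[150:330,120:380,::-1]; a=cv2.resize(c,None,fx=2,fy=2)
b=cv2.resize(cv2.imread("pics/w3.png"),(480,360)); 
cv2.imwrite("pics/c3.png",cv2.resize(np.hstack([a,b]),(800,288)))
E
```

```text
clock: 7.35
position: [0.5466, -0.2656, 0.1833]
ee_rot: [0.761, 0.648, 0.0, 0.0]
ft_force: [0.1, 0.2, -6.0]
grip_width: 0.172
t 7.35 p [ 0.5466 -0.2656  0.1833] F [ 0.1  0.2 -6. ] T [-0.   -0.   -0.03] g 0.172
```

View pics/c3.png

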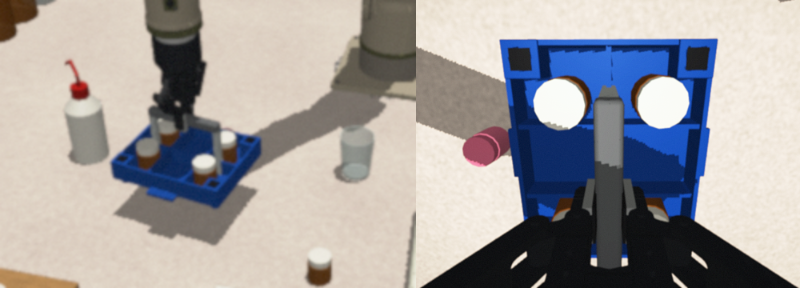

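Run:
```python
from h import *
im=cv2.imread("pics/w3.png"); g=im[:,:,0].astype(int)
o=st(); i=manip.camera_info("wrist")
m=((im[:,:,0]>1.8*im[:,:,2].astype(int))&(im[:,:,0]>70)).astype(np.uint8)
n,l,s,c=cv2.connectedComponentsWithStats(m);k=1+s[1:,4].argmax();print(s[k])
# top edge by column, side edges near top
for u in(160,200,300,400,480): print(u,np.where(l[:,u]==k)[0][:1],end=' ')
for v in(75,90,110,130): print(v,np.where(l[v]==k)[0][[0,-1]],end=' ')
L=np.array([(u,np.where(l[:,u]==k)[0][0]) for u in range(155,490,5)]);a,b=np.polyfit(L[:,0],L[:,1],1)
vs=range(80,130,3);Lf=np.polyfit(vs,[np.where(l[v]==k)[0][0] for v in vs],1);Rt=np.polyfit(vs,[np.where(l[v]==k)[0][-1]+1 for v in vs],1)
def X(p): v=(a*p[1]+b)/(1-a*p[0]); return (np.polyval(p,v),v)
P=np.array([X(Lf),X(Rt)]);print(P)
z=o['position'][2]-.003-.064
w=px2w(i,P,z);d=w[1]-w[0];print(w,"len",np.linalg.norm(d),"yaw",np.degrees(np.arctan2(d[1],d[0])))
T=R.from_quat(o['ee_rot']);ty=T.as_matrix()[:,1];print("tool yaw",np.degrees(np.arctan2(ty[1],ty[0])),"mid edge in tool mm",T.inv().apply(w.mean(0)-o['position'])*1000)
```

```text
t 7.45 p [ 0.5462 -0.2654  0.1822] F [ 0.3  0.1 -6. ] T [-0.02 -0.03  0.03] g 0.166
[  140    65   362   304 55385]
160 [66] 200 [66] 300 [66] 400 [66] 480 [65] 75 [141 500] 90 [143 498] 110 [145 496] 130 [149 493] [[139.5027863   66.2752147 ]
 [502.87903338  65.3906289 ]]
[[ 0.48159599 -0.15546757  0.11523505]
 [ 0.63995619 -0.18069617  0.11523505]] len 0.16035721194492622 yaw -9.051809016835342
tool yaw -9.162619763652312 mid edge in tool mm [98.35687757 -1.00899375 67.0288516 ]
```

```bash
python3 -m jog '[{"offset":[0,0,-0.06],"rotation":[0,0,0],"fingers":-1},{"offset":[0,0,-0.13],"rotation":[0,0,0],"fingers":-1},{"offset":[0,0,-0.2],"rotation":[0,0,0],"fingers":-1},{"offset":[0.05,0,-0.2],"rotation":[0,0,0],"fingers":-1},{"offset":[0.1,-0.01,-0.15],"rotation":[0,0,0],"fingers":-1},{"offset":[0.16,-0.01,-0.1],"rotation":[0,0,0],"fingers":-1},{"offset":[0.22,-0.02,-0.04],"rotation":[0,0,0],"fingers":-1},{"offset":[0.26,-0.02,0],"rotation":[0,0,0],"fingers":-1}]'
python3 -m jog '[{"offset":[0.28,-0.02,0],"rotation":[0,0,0],"fingers":-1},{"offset":[0.28,-0.02,0],"rotation":[0,0,0],"fingers":-1},{"offset":[0.28,-0.02,0],"rotation":[0,0,0],"fingers":-1},{"offset":[0.28,-0.02,0],"rotation":[0,0,0],"fingers":-1},{"offset":[0.28,-0.02,0],"rotation":[0,0,0],"fingers":-1},{"offset":[0.28,-0.02,0],"rotation":[0,0,0],"fingers":-1},{"offset":[0.28,-0.02,0],"rotation":[0,0,0],"fingers":-1},{"offset":[0.26,-0.02,0],"rotation":[0,0,0],"fingers":-1}]'
python3 -m jog '[{"offset":[0.21,-0.02,0],"rotation":[0,0,0],"fingers":-1},{"offset":[0.15,-0.01,0],"rotation":[0,0,0],"fingers":-1},{"offset":[0.1,0,0],"rotation":[0,0,0],"fingers":-1},{"offset":[0.05,0,0],"rotation":[0,0,-0.02],"fingers":-1},{"offset":[0,0,0],"rotation":[0,0,-0.03],"fingers":-1},{"offset":[0,0,0],"rotation":[0,0,-0.03],"fingers":-1},{"offset":[0,0,0],"rotation":[0,0,-0.02],"fingers":-1},{"offset":[0,0,0],"rotation":[0,0,-0.01],"fingers":-1}]'
python3 - <<'E'
from h import *
i=np.load("w1.npy",allow_pickle=True).item(); im=cv2.imread("pics/w1.png").astype(float)
# housing/grey mat edges: subpixel gradient along lines, z=.077: light-rim inner boundary
g=cv2.GaussianBlur(im.mean(2),(0,0),1)
def vert(u0,u1,vs): return [(u0+np.abs(np.diff(g[v,u0:u1])).argmax()+.5,v) for v in vs]
def hor(v0,v1,us): return [(u,v0+np.abs(np.diff(g[v0:v1,u])).argmax()+.5) for u in us]
for n,p in (("top",hor(92,106,range(260,490,6))),("right",vert(470,500,range(110,290,5)))):
    w=px2w(i,p,.077)
    if n=="top":
        k=np.polyfit(w[:,0],w[:,1],1); r=w[:,1]-np.polyval(k,w[:,0]); print(n,np.degrees(np.arctan(k[0])),r.std())
    else:
        k=np.polyfit(w[:,1],w[:,0],1); r=w[:,0]-np.polyval(k,w[:,1]); print(n,-np.degrees(np.arctan(k[0])),r.std())
st(); c=np.array([.5954,.2633]); y=np.radians(3.6); t=np.array([-np.sin(y),np.cos(y)])
tgt=c+t*.0016; print(tgt); err((*tgt,.275),y)
E
```

```text
clock: 8.45
position: [0.5565, -0.1473, 0.3169]
ee_rot: [0.762, 0.648, 0.001, 0.001]
ft_force: [1.2, 0.2, -6.0]
grip_width: 0.176
clock: 9.45
position: [0.5859, 0.1867, 0.3163]
ee_rot: [0.761, 0.648, 0.001, 0.0]
ft_force: [-0.4, -0.5, -4.6]
grip_width: 0.171
clock: 10.45
position: [0.5939, 0.2605, 0.3151]
ee_rot: [0.685, 0.728, -0.0, 0.0]
ft_force: [-0.3, -1.1, -6.1]
grip_width: 0.171
top 3.1508407334403317 0.00033472269052189365
right 3.3049821390713734 0.0003124752014654945
t 10.45 p [0.5939 0.2605 0.3151] F [-0.3 -1.1 -6.1] T [-0.01  0.01  0.  ] g 0.171
[0.59529954 0.26489684]
rot(frac) [ 0.     0.    -0.001] deg [ 0.02  0.02 -0.14]
world mm [  1.4   4.4 -40.1] tool frac now [0.029 0.011 0.267] after rot [0.029 0.011 0.267]
```

```bash
python3 -m jog '[{"offset":[0.03,0.01,0.03],"rotation":[0,0,0],"fingers":-1},{"offset":[0,0,0.08],"rotation":[0,0,0],"fingers":-1},{"offset":[0,0,0.08],"rotation":[0,0,0],"fingers":-1},{"offset":[0,0,0.06],"rotation":[0,0,0],"fingers":-1},{"offset":[0,0,0.04],"rotation":[0,0,0],"fingers":-1},{"offset":[0,0,0.02],"rotation":[0,0,0],"fingers":-1},{"offset":[0,0,0],"rotation":[0,0,0],"fingers":-1}]'
python3 -m jog '[{"offset":[0,0,0.015],"rotation":[0,0,0],"fingers":-1},{"offset":[0,0,0.015],"rotation":[0,0,0],"fingers":-1},{"offset":[0,0,0],"rotation":[0,0,0],"fingers":-1}]'
python3 - <<'E'
from h import *
st()
E
```

```text
clock: 11.32
position: [0.5948, 0.2662, 0.2684]
ee_rot: [0.686, 0.728, 0.0, -0.0]
ft_force: [-0.2, -0.0, -5.7]
grip_width: 0.169
clock: 11.7
position: [0.5946, 0.2662, 0.2636]
ee_rot: [0.686, 0.728, -0.0, -0.0]
ft_force: [1.1, -0.6, -6.3]
grip_width: 0.172
t 11.7 p [0.5946 0.2662 0.2636] F [ 1.1 -0.6 -6.3] T [ 0.03 -0.01 -0.04] g 0.172
```

```bash
python3 -m jog '[{"offset":[-0.009,0.004,0],"rotation":[0,0,0],"fingers":-1},{"offset":[0,0,0.01],"rotation":[0,0,0],"fingers":-1},{"offset":[0,0,0],"rotation":[0,0,0],"fingers":-1}]'
python3 -m jog '[{"offset":[0,0,0.01],"rotation":[0,0,0],"fingers":-1},{"offset":[0,0,0],"rotation":[0,0,0],"fingers":-1}]'
python3 - <<'E'
from h import *
st()
E
```

```text
clock: 12.08
position: [0.5954, 0.2648, 0.2622]
ee_rot: [0.686, 0.728, -0.0, -0.0]
ft_force: [-0.0, 0.5, -5.2]
grip_width: 0.17
clock: 12.32
position: [0.5953, 0.2649, 0.2606]
ee_rot: [0.686, 0.728, -0.0, -0.0]
ft_force: [-1.0, -0.6, -5.1]
grip_width: 0.169
t 12.32 p [0.5953 0.2649 0.2606] F [-1.  -0.6 -5.1] T [ 0.    0.01 -0.01] g 0.169
```

```bash
python3 -m jog '[{"offset":[0,0,0.008],"rotation":[0,0,0],"fingers":-1},{"offset":[0,0,0],"rotation":[0,0,0],"fingers":-1}]'
python3 -m jog '[{"offset":[0,0,0.008],"rotation":[0,0,0],"fingers":-1},{"offset":[0,0,0],"rotation":[0,0,0],"fingers":-1}]'
python3 - <<'E'
from h import *
st()
E
```

```text
clock: 12.58
position: [0.5955, 0.2649, 0.2596]
ee_rot: [0.686, 0.728, 0.0, 0.0]
ft_force: [0.3, 0.9, -6.2]
grip_width: 0.167
clock: 12.82
position: [0.5955, 0.2649, 0.2584]
ee_rot: [0.686, 0.728, 0.0, 0.0]
ft_force: [1.0, 0.4, -6.2]
grip_width: 0.171
t 12.82 p [0.5955 0.2649 0.2584] F [ 1.   0.4 -6.2] T [-0.03 -0.24  0.11] g 0.171
```

```bash
python3 -m jog '[{"offset":[0,0,0.008],"rotation":[0,0,0],"fingers":-1},{"offset":[0,0,0],"rotation":[0,0,0],"fingers":-1}]'
python3 - <<'E'
from h import *
st()
E
python3 -m jog '[{"offset":[0,0,0.008],"rotation":[0,0,0],"fingers":-1},{"offset":[0,0,0],"rotation":[0,0,0],"fingers":-1}]'
python3 - <<'E'
from h import *
st()
E
```

```text
clock: 13.08
position: [0.5955, 0.2649, 0.2572]
ee_rot: [0.686, 0.728, 0.0, 0.0]
ft_force: [0.5, 1.1, -6.0]
grip_width: 0.171
t 13.07 p [0.5955 0.2649 0.2572] F [ 0.5  1.1 -6. ] T [ 0.02 -0.33  0.05] g 0.171
clock: 13.32
position: [0.5955, 0.2649, 0.256]
ee_rot: [0.686, 0.728, 0.0, 0.0]
ft_force: [0.8, 0.1, -5.2]
grip_width: 0.173
t 13.32 p [0.5955 0.2649 0.256 ] F [ 0.8  0.1 -5.2] T [-0.04 -0.35  0.15] g 0.173
```

```bash
python3 -m jog '[{"offset":[0,0.003,0.008],"rotation":[0,0,0],"fingers":-1},{"offset":[0,0,0],"rotation":[0,0,0],"fingers":-1}]'
python3 - <<'E'
from h import *
st()
E
python3 -m jog '[{"offset":[0,0,0.008],"rotation":[0,0,0],"fingers":-1},{"offset":[0,0,0],"rotation":[0,0,0],"fingers":-1}]'
python3 - <<'E'
from h import *
st()
E
```

```text
clock: 13.58
position: [0.5958, 0.2649, 0.2546]
ee_rot: [0.686, 0.728, -0.0, -0.0]
ft_force: [1.0, 0.1, -5.6]
grip_width: 0.169
t 13.57 p [0.5958 0.2649 0.2546] F [ 1.   0.1 -5.6] T [-0.04 -0.19  0.04] g 0.169
clock: 13.82
position: [0.5958, 0.2649, 0.2535]
ee_rot: [0.686, 0.728, -0.0, -0.0]
ft_force: [0.2, -0.7, -6.1]
grip_width: 0.167
t 13.82 p [0.5958 0.2649 0.2535] F [ 0.2 -0.7 -6.1] T [-0.03 -0.18  0.03] g 0.167
```

```bash
python3 -m jog '[{"offset":[0,0.002,0.008],"rotation":[0,0,0],"fingers":-1},{"offset":[0,0,0],"rotation":[0,0,0],"fingers":-1}]'
python3 -m jog '[{"offset":[0,0,0.008],"rotation":[0,0,0],"fingers":-1},{"offset":[0,0,0],"rotation":[0,0,0],"fingers":-1}]'
python3 -m jog '[{"offset":[0,0,0.006],"rotation":[0,0,0],"fingers":-1},{"offset":[0,0,0],"rotation":[0,0,0],"fingers":-1}]'
python3 - <<'E'
from h import *
st()
E
```

```text
clock: 14.08
position: [0.596, 0.2649, 0.2522]
ee_rot: [0.686, 0.728, -0.0, -0.0]
ft_force: [0.5, 0.1, -5.7]
grip_width: 0.173
clock: 14.32
position: [0.5961, 0.2649, 0.2511]
ee_rot: [0.686, 0.728, -0.0, -0.0]
ft_force: [-0.3, -0.4, -4.1]
grip_width: 0.172
clock: 14.58
position: [0.5962, 0.265, 0.251]
ee_rot: [0.686, 0.728, 0.0, -0.0]
ft_force: [-2.7, -1.0, 0.1]
grip_width: 0.171
t 14.57 p [0.5962 0.265  0.251 ] F [-2.7 -1.   0.1] T [-0.19  0.63  0.  ] g 0.171
```

```bash
python3 -m jog '[{"offset":[0,0,0],"rotation":[0,0,0],"fingers":-0.4},{"offset":[0,0,0],"rotation":[0,0,0],"fingers":0},{"offset":[0,0,0],"rotation":[0,0,0],"fingers":0.4},{"offset":[0,0,0],"rotation":[0,0,0],"fingers":0.4},{"offset":[0,0,-0.05],"rotation":[0,0,0],"fingers":0.4},{"offset":[0,0,-0.2],"rotation":[0,0,0],"fingers":0.4},{"offset":[0,0,-0.25],"rotation":[0,0,0],"fingers":0.4},{"offset":[0,0,-0.2],"rotation":[0,0,0],"fingers":0.4}]' 40
python3 - <<'E'
from h import *
o=st();print(np.round(o['joint_pos'],2))
im=manip.camera("wrist"); cv2.imwrite("pics/w4.png",im[:,:,::-1]); np.save("w4.npy",manip.camera_info("wrist"),allow_pickle=True)
im=manip.camera("scene"); c=cv2.resize(im[200:390,350:510,::-1],None,fx=2.5,fy=2.5)
b=cv2.imread("pics/w4.png")[:400,100:500]; b=cv2.resize(b,(475,475)); cv2.imwrite("pics/c4.png",cv2.resize(np.hstack([c,b]),(800,434)))
err((.4684,.287,.3),np.radians(93))
E
```

```text
clock: 15.58
position: [0.5963, 0.2649, 0.3576]
ee_rot: [0.686, 0.728, 0.001, 0.0]
ft_force: [0.3, 0.6, -0.1]
grip_width: 0.698
t 15.57 p [0.5963 0.2649 0.3576] F [ 0.3  0.6 -0.1] T [ 0.05  0.02 -0.02] g 0.698
[-0.78  0.38  0.42  1.22 -0.15  1.58 -0.33]
rot(frac) [ 0.003  0.001 -0.782] deg [  0.38   0.14 -89.57]
world mm [-128.8   21.9  -59.8] tool frac now [ 0.196 -0.851  0.394] after rot [0.85  0.191 0.399]
```

View pics/c4.png

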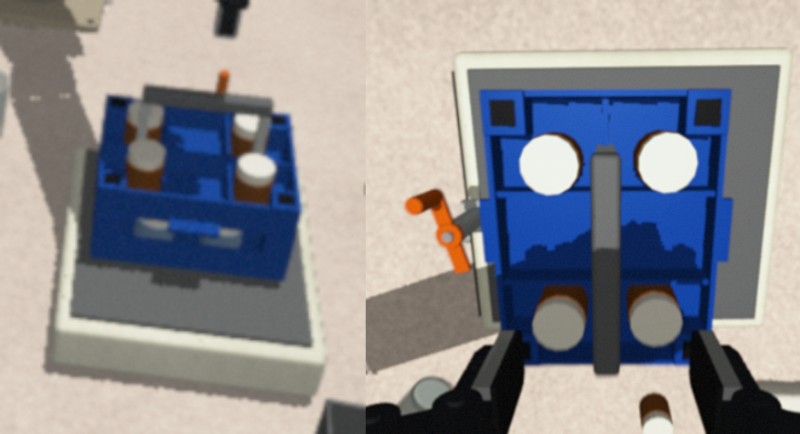

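```bash
python3 - <<'E'
from h import *
i=np.load("w4.npy",allow_pickle=True).item()
print(px2w(i,[(145,190.7)],.2),px2w(i,[(174.6,218.4)],.166))
print("handle bar mid",px2w(i,[((607-366)/.914/475*400+100,(262)/.914/475*400)],.256))
E
python3 -m jog '[{"offset":[0.025,-0.106,0],"rotation":[0,0,0],"fingers":0.4},{"offset":[0.025,-0.106,0],"rotation":[0,0,0],"fingers":0.4},{"offset":[0.025,-0.106,0],"rotation":[0,0,0],"fingers":0},{"offset":[0.025,-0.106,0],"rotation":[0,0,0],"fingers":0},{"offset":[0.025,-0.106,0],"rotation":[0,0,0],"fingers":0},{"offset":[0.025,-0.106,0],"rotation":[0,0,0],"fingers":-0.1},{"offset":[0.025,-0.106,0],"rotation":[0,0,0],"fingers":-0.1},{"offset":[0.025,-0.106,0],"rotation":[0,0,0],"fingers":-0.1}]' 30
python3 -m jog '[{"offset":[0,0,0],"rotation":[0,0,-0.088],"fingers":-0.1},{"offset":[0,0,0],"rotation":[0,0,-0.088],"fingers":-0.1},{"offset":[0,0,0],"rotation":[0,0,-0.088],"fingers":-0.1},{"offset":[0,0,0],"rotation":[0,0,-0.088],"fingers":-0.1},{"offset":[0,0,0],"rotation":[0,0,-0.088],"fingers":-0.1},{"offset":[0,0,0],"rotation":[0,0,-0.088],"fingers":-0.1},{"offset":[0,0,0],"rotation":[0,0,-0.088],"fingers":-0.1},{"offset":[0,0,0],"rotation":[0,0,-0.088],"fingers":-0.1}]'
python3 - <<'E'
from h import *
o=st();print(np.round(o['joint_pos'],2))
im=manip.camera("wrist"); cv2.imwrite("pics/w5.png",im[:,:,::-1]); np.save("w5.npy",manip.camera_info("wrist"),allow_pickle=True)
err((.4684,.287,.3),np.radians(93))
E
```

```text
[[0.46825858 0.28305302 0.2       ]] [[0.47632468 0.2540192  0.166     ]]
handle bar mid [[0.59681841 0.26994889 0.256     ]]
clock: 16.68
position: [0.4663, 0.2874, 0.3554]
ee_rot: [0.686, 0.728, 0.0, -0.0]
ft_force: [0.1, 0.1, -1.1]
grip_width: 0.451
clock: 17.68
position: [0.4668, 0.2874, 0.3553]
ee_rot: [0.048, 0.999, 0.0, 0.0]
ft_force: [-0.1, 0.4, 0.4]
grip_width: 0.447
t 17.68 p [0.4668 0.2874 0.3553] F [-0.1  0.4  0.4] T [ 0.01 -0.01 -0.01] g 0.447
[-0.88  0.12  0.27  1.51 -0.03  1.52  0.87]
rot(frac) [ 0.    0.   -0.07] deg [ 0.    0.01 -8.04]
world mm [  1.5  -0.4 -55.4] tool frac now [-0.01  -0.002  0.369] after rot [-0.01  -0.003  0.369]
```

View pics/w5.png

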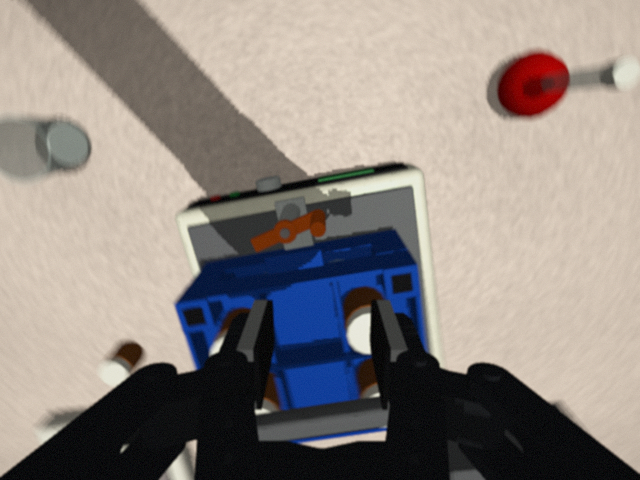

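The wrist picture shows the stud top at about (321,216) and the pivot at (286,233). The jars are upright in the seated tray, and the flask at (535,85) is clear of the gripper.

Run:
```python
from h import *
i=np.load("w5.npy",allow_pickle=True).item()
s=px2w(i,[(320,217)],.2)[0];p=px2w(i,[(286,233)],.166)[0];print(s,p)
s2=(s[:2]+[.4683,.2845])/2; print(s2); d=s2-p[:2]; print(np.hypot(*d),np.degrees(np.arctan2(-d[0],d[1])))
err((*s2,.193))
im=cv2.imread("pics/w5.png"); cv2.imwrite("pics/w5c.png",cv2.resize(im[180:280,230:350],None,fx=4,fy=4))
```

```text
[0.45922561 0.28690878 0.2       ] [0.47903633 0.25693648 0.166     ]
[0.4637628  0.28570439]
0.03257104760723385 27.96483844020784
world mm [  -3.1   -1.7 -162.4] tool frac now [ 0.02  -0.013  1.082]
```

View pics/w5c.png

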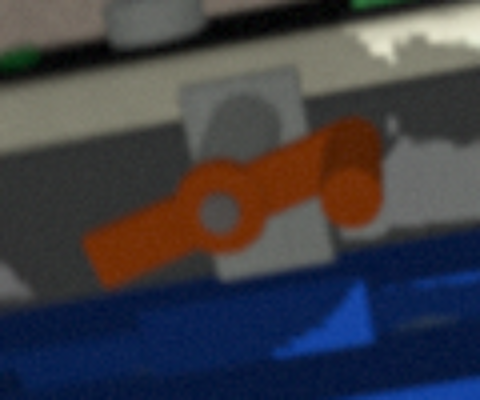

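The crop puts the stud top at (318,229) and the pivot at (285,233).

Run:
```python
from h import *
i=np.load("w5.npy",allow_pickle=True).item()
s=px2w(i,[(318,228.8)],.2)[0];p=px2w(i,[(284.8,233)],.166)[0];print(s,p)
s2=(s[:2]+[.4683,.2845])/2; d=s2-p[:2]; print(s2,np.hypot(*d),np.degrees(np.arctan2(-d[0],d[1])))
err((*s2,.193))
```

```text
[0.4679504  0.28465794 0.2       ] [0.47894916 0.25595354 0.166     ]
[0.4681252  0.28457897] 0.030603489495454862 20.71280150595226
world mm [   1.3   -2.8 -162.4] tool frac now [-0.01  -0.018  1.082]
```

```bash
python3 -m jog '[{"offset":[-0.01,-0.018,0.08],"rotation":[0,0,0],"fingers":-0.1},{"offset":[0,0,0.25],"rotation":[0,0,0],"fingers":-0.1},{"offset":[0,0,0.25],"rotation":[0,0,0],"fingers":-0.1},{"offset":[0,0,0.25],"rotation":[0,0,0],"fingers":-0.1},{"offset":[0,0,0.17],"rotation":[0,0,0],"fingers":-0.1},{"offset":[0,0,0.07],"rotation":[0,0,0],"fingers":-0.1},{"offset":[0,0,0],"rotation":[0,0,0],"fingers":-0.1}]'
python3 - <<'E'
from h import *
st(); err((.468,.2846,.193))
E
python3 -m jog '[{"offset":[0,0,0],"rotation":[0,0,0],"fingers":-0.5},{"offset":[0,0,0],"rotation":[0,0,0],"fingers":-1},{"offset":[0,0,0],"rotation":[0,0,0],"fingers":-1},{"offset":[0,0,0],"rotation":[0,0,0],"fingers":-1}]' 25
python3 - <<'E'
from h import *
st()
E
```

```text
clock: 18.6
position: [0.4684, 0.2842, 0.1945]
ee_rot: [0.052, 0.999, -0.0, -0.0]
ft_force: [-0.9, 0.7, 1.1]
grip_width: 0.447
t 18.6 p [0.4684 0.2842 0.1945] F [-0.9  0.7  1.1] T [0.   0.   0.05] g 0.447
world mm [-0.4  0.4 -1.5] tool frac now [0.003 0.002 0.01 ]
clock: 19.1
position: [0.4692, 0.2844, 0.1958]
ee_rot: [0.052, 0.999, 0.0, 0.001]
ft_force: [-0.8, -2.6, 6.8]
grip_width: 0.125
t 19.1 p [0.4692 0.2844 0.1958] F [-0.8 -2.6  6.8] T [-0.6   0.14 -0.01] g 0.125
```

```bash
python3 -m jog '[{"offset":[0.036,-0.023,0],"rotation":[0,0,0],"fingers":-1},{"offset":[0.03,-0.03,0],"rotation":[0,0,0],"fingers":-1},{"offset":[0.023,-0.036,0],"rotation":[0,0,0],"fingers":-1},{"offset":[0,0,0],"rotation":[0,0,0],"fingers":-1}]'
python3 - <<'E'
from h import *
st(); err((.4785-.02533,.2562+.01607,.195))
E
```

```text
clock: 19.6
position: [0.4528, 0.2753, 0.196]
ee_rot: [0.05, 0.999, 0.002, -0.0]
ft_force: [-4.0, 8.4, 6.1]
grip_width: 0.129
t 19.6 p [0.4528 0.2753 0.196 ] F [-4.   8.4  6.1] T [1.48 0.99 0.06] g 0.129
world mm [ 0.4 -3.  -1. ] tool frac now [-0.005 -0.02   0.007]
```

```bash
python3 -m jog '[{"offset":[0.02,-0.03,0],"rotation":[0,0,0],"fingers":-1},{"offset":[0.006,-0.042,0],"rotation":[0,0,0],"fingers":-1},{"offset":[0,0,0],"rotation":[0,0,0],"fingers":-1}]'
python3 - <<'E'
from h import *
st()
E
```

```text
clock: 19.98
position: [0.4463, 0.2659, 0.196]
ee_rot: [0.049, 0.999, 0.002, -0.001]
ft_force: [-12.5, 8.1, 11.2]
grip_width: 0.128
t 19.98 p [0.4463 0.2659 0.196 ] F [-12.5   8.1  11.2] T [1.77 2.6  0.08] g 0.128
```

```bash
python3 -m jog '[{"offset":[0.02,0,-0.005],"rotation":[0,0,0],"fingers":-1},{"offset":[0,0,0],"rotation":[0,0,0],"fingers":-1}]' 20
python3 - <<'E'
from h import *
st()
E
```

```text
clock: 20.23
position: [0.4452, 0.2645, 0.196]
ee_rot: [0.05, 0.999, 0.001, 0.0]
ft_force: [-0.8, 6.6, 1.1]
grip_width: 0.13
t 20.23 p [0.4452 0.2645 0.196 ] F [-0.8  6.6  1.1] T [1.3  0.14 0.17] g 0.13
```

```bash
python3 -m jog '[{"offset":[0.005,-0.025,0],"rotation":[0,0,0],"fingers":-1},{"offset":[0,-0.025,0],"rotation":[0,0,0],"fingers":-1},{"offset":[0,0,0],"rotation":[0,0,0],"fingers":-1}]'
python3 - <<'E'
from h import *
st()
E
```

```text
clock: 20.6
position: [0.4428, 0.2575, 0.196]
ee_rot: [0.05, 0.999, 0.002, -0.001]
ft_force: [-5.4, 5.9, 4.6]
grip_width: 0.127
t 20.6 p [0.4428 0.2575 0.196 ] F [-5.4  5.9  4.6] T [1.44 1.25 0.24] g 0.127
```

```bash
python3 -m jog '[{"offset":[0.005,-0.02,0],"rotation":[0,0,0],"fingers":-1},{"offset":[0,0,0],"rotation":[0,0,0],"fingers":-1}]'
python3 - <<'E'
from h import *
st()
E
python3 -m jog '[{"offset":[0,-0.015,0],"rotation":[0,0,0],"fingers":-1},{"offset":[0,0,0],"rotation":[0,0,0],"fingers":-1}]'
python3 - <<'E'
from h import *
st()
E
```

```text
clock: 20.85
position: [0.4421, 0.2544, 0.1959]
ee_rot: [0.05, 0.999, 0.001, -0.001]
ft_force: [-3.2, 6.8, 3.0]
grip_width: 0.126
t 20.85 p [0.4421 0.2544 0.1959] F [-3.2  6.8  3. ] T [1.34 0.83 0.21] g 0.126
clock: 21.1
position: [0.4418, 0.2526, 0.196]
ee_rot: [0.05, 0.999, 0.002, -0.001]
ft_force: [-4.0, 8.2, 2.5]
grip_width: 0.128
t 21.1 p [0.4418 0.2526 0.196 ] F [-4.   8.2  2.5] T [1.8  0.87 0.15] g 0.128
```

```bash
python3 -m jog '[{"offset":[0,-0.01,0],"rotation":[0,0,0],"fingers":-1},{"offset":[0,0,0],"rotation":[0,0,0],"fingers":-1}]'
python3 - <<'E'
from h import *
st()
E
```

```text
clock: 21.35
position: [0.4418, 0.2523, 0.196]
ee_rot: [0.05, 0.999, 0.003, -0.0]
ft_force: [-2.0, 12.8, -1.5]
grip_width: 0.128
t 21.35 p [0.4418 0.2523 0.196 ] F [-2.  12.8 -1.5] T [2.8  0.47 0.23] g 0.128
```

```bash
python3 -m jog '[{"offset":[0,0.015,0],"rotation":[0,0,0],"fingers":-1},{"offset":[0,0,0],"rotation":[0,0,0],"fingers":-0.5},{"offset":[0,0,0],"rotation":[0,0,0],"fingers":-0.1},{"offset":[0,0,0],"rotation":[0,0,0],"fingers":-0.1},{"offset":[0,0,-0.1],"rotation":[0,0,0],"fingers":-0.1},{"offset":[0,0,-0.3],"rotation":[0,0,0],"fingers":-0.1},{"offset":[0,0,-0.35],"rotation":[0,0,0],"fingers":-0.1},{"offset":[0,0,-0.3],"rotation":[0,0,0],"fingers":-0.1}]'
python3 - <<'E'
from h import *
o=st()
im=manip.camera("wrist"); cv2.imwrite("pics/w6.png",im[:,:,::-1]); 
c=cv2.resize(manip.camera("scene")[190:390,350:510,::-1],None,fx=2.4,fy=2.4)
t=manip.camera("top")[:,:,::-1]; cv2.imwrite("pics/top6.png",t)
b=cv2.resize(cv2.imread("pics/w6.png")[130:480,120:520],(480,420)); cv2.imwrite("pics/c6.png",np.hstack([cv2.resize(c,(320,400)),b[:400]]))
E
```

```text
clock: 22.35
position: [0.4433, 0.2504, 0.3563]
ee_rot: [0.052, 0.999, 0.001, 0.001]
ft_force: [0.1, 0.5, -0.5]
grip_width: 0.449
t 22.35 p [0.4433 0.2504 0.3563] F [ 0.1  0.5 -0.5] T [ 0.05 -0.02 -0.01] g 0.449
```

View pics/c6.png

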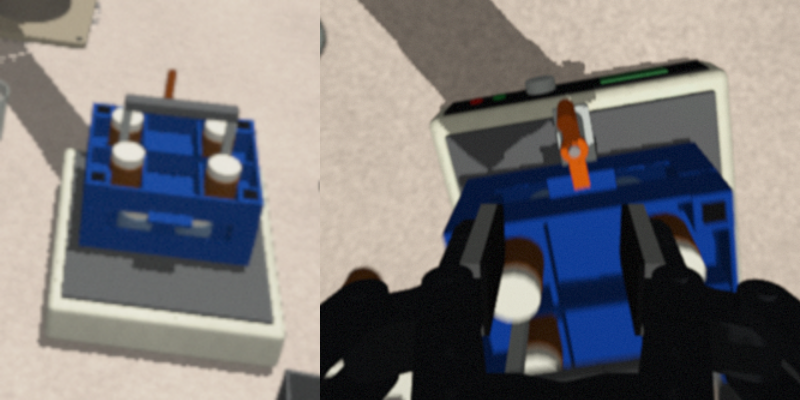

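The picture shows the latch pointing straight away from the tray, with its plain end over the front ledge. The tray is level, all the jars are upright, and the gripper is clear.

Run:
```python
from h import *
for q in("volumetric","beaker","washbottle","spare_jar"): print(q,[(np.round(d['bbox']).tolist(),round(d['conf'],2)) for d in manip.recognise("top",q)][:2])
print(manip.hand_in())
```

```text
volumetric []
beaker [([314.0, 294.0, 341.0, 319.0], 0.94)]
washbottle [([498.0, 262.0, 560.0, 290.0], 0.64), ([181.0, 197.0, 200.0, 212.0], 0.18)]
spare_jar [([318.0, 194.0, 334.0, 209.0], 0.55)]
the job is handed in; nothing more can be done
None
```

I set the tray of jars home on the shaker, turned the latch over its front ledge, let go of everything and handed the job in at about 22.5 s.

**Tray:** All four lugs went in on the first try, in steps of about 1.2 mm, with no search needed. The tray's weight came off the wrist at TCP z = 0.251 m, the expected home height. Forces stayed small throughout. The last pictures show the tray level and the jars upright.

**Latch:** I turned it by its stud until it met the stop, where the force rose to about 13 N and it moved only 0.3 mm more. Forces along the arc reached about 15 N sideways, under the drive's 20 N. The final wrist picture shows the plain end over the ledge and the stud pointing away from the tray.

**Other things on the bench:** The network found the beaker, wash bottle and spare jar within a few pixels of where they started. The wash bottle's box stretched 13 px to the right, though I never went near it. The network missed the flask in the last top view. The arm passed over the flask only at the start, well above it, and it stood upright in the wrist picture just before I turned the latch.

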